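Hang the red parts cup upside down on the free drying peg

ROBOT

A 6-joint arm with a two-finger parallel gripper is mounted at the origin on the work surface. World frame = base frame: x ahead of the robot, y to its left, z up, the work surface at z = 0. Lengths are in m, angles in rad, forces in N, time in s.
With the tool pointing down it reaches from about 0.375 to 0.9 m from the base axis. Payload 3.1 kg.
Tool frame: the origin (TCP) lies at the very end of the fingers, on their centre line; the grasp point (between the pads) lies 19 mm behind it; z points along the fingers, y is the line along which they close (so a half turn about z gives the same grasp; the last joint's range is limited). The gripper opens to 87 mm and grips with 3 to 60 N. Pads are 19 mm wide; open, the fingers measure 117 mm over their backs; the gripper's body (75 mm by 190 mm) begins 51 mm behind the grasp point.
Start: joints at [-1.319, 0.527, 1.433, -0, 1.181, -0.178], TCP at [0.261, -0.568, 0.223] pointing down, gripper open.
Joint ranges: [-3.08, 3.08], [-0.75, 2.2], [0.22, 2.44], [-1.43, 4.57], [0, 2.65], [-2.85, 2.85]. Speed limits (rad/s): [2.79, 2.79, 3.14, 3.14, 3.14, 3.14].

INTERFACE

Orientations are given as a 3x3 rotation matrix whose columns are the frame's x, y, z axes.
In Python, from cell import ctrl gives the robot as it stands.
- The arm moves only by the tool step_arm, never from a script. Its argument "targets" is a list of rows, each a list of 7 numbers: the shift along the tool's x, y, z in units of 75 cm (1.0 is 75 cm), then the turn, a rotation vector about the tool's x, y, z in units of pi rad (1.0 is pi rad), then the opening, from 0 (shut) to 1 (fully open). A call has 1 to 20 rows; each row shifts and turns the commanded pose from where the row before left it, along the tool's axes as they then stand; what a row does not reach is not made up. A row lasts 1/10 s, in which the tool goes at most 50 mm and 8.59 degrees, less where a joint would pass 70% of its speed; a pose out of reach is approached as far as the arm can. A call with a number of a shift or a turn outside -1 to 1 is refused whole. A call with a gripper value outside its range is refused whole. The fingers move at their own pace and stop on an object; "grip_force" is the grip in N (left out, the last holds). Time passes only in rows, so rows that do not move let the fingers close. It gives the time, the measured TCP pose, the force, the opening and the grip force at its end, in the units of the state.
- ctrl.state(): the state, without advancing time (a new reading comes with each control period).
- ctrl.capture(name): name is "scene" or "top" or "wrist"; returns a dict with "img" (400x640x3 uint8, blue, green, red), "camera_matrix" (3x3 intrinsics, pixels), "eye" and "rotation" of the camera in the world; the wrist camera has in their place "tool_from_camera" (4x4, takes a point from camera to tool coordinates, whose origin is the TCP and whose axes are the flange's). Camera axes: x right, y down, z forward; pixel columns grow to the right and rows downward; lengths in m; the calibration is good to about 2 mm. A picture is of the moment at which its call begins: read the wrist's pose just before it. There is no depth.
- ctrl.close_job(): hands the job in; it is judged then, once.
Trained networks look in the newest picture that a camera, given by its name, has taken for a name from the list of things; names that differ only in an ending like _2 or _b are one class to them, and where a whole thing is asked for, a point or a joint stands for the part that bears it (a point fixed in the world has none). Each returns a list of dicts, best first, with "confidence" (0 to 1); they miss things now and then, are a little off and sometimes report something else, mostly with a low value. They report only what shows in the picture. A call takes as long as a camera call. They do not tell look-alikes from the thing itself.
- ctrl.recognise(camera, name): "pixel" ([column, row] in pixels, amid what is visible of it).
- ctrl.silhouettes(camera, name): "pixels" (400x640 bool, what is visible of it) and "pixel" ([column, row] in pixels, amid what is visible of it).
The state is a dict: "time": time; "qpos": joint angles; "dq": joint speeds; "joint_efforts": joint torques, N m; "tcp_pos": TCP position; "tool_rot": TCP orientation; "wrist_force": force on the tool from outside, world axes, zero at the start; "ft_torque": the same for the moment, N m; "finger_gap": opening from 0.0 (shut) to 1.0 (fully open); "gripper_force": force on a finger pad.
Only numpy, scipy, OpenCV 4.12 (cv2) and the standard library are available. Lean on these libraries where they do the work, as an engineer would, in place of code of your own. Each camera call takes 0.05 s, during which the arm holds its last target. There are 200 camera calls.

TASK

The red parts cup has been rinsed and stands mouth-up on the bench. Turn it upside down and put it over the empty drying peg, so that it stands mouth-down with its whole rim flat on the stand's white base. Lower it into place rather than dropping it, let go, and leave the blue cup, the parts tray and the wooden jig board where they are.

Things in the scene. Friction and masses are not known exactly. Their poses are not given: they have to be found in the camera images.
- cup: red square plastic cup (tumbler) with straight sides, outside 58 x 58 mm, 100 mm tall, walls 4 mm, floor 5 mm, inside 50 x 50 mm, about 90 g. Origin: centre of the outside of its closed bottom; z points from the bottom to the open mouth; x and y are normal to its flat sides. It starts standing mouth-up on the bench; it lies steadily on any flat side
- cup_mouth (a point): centre of the red cup's open mouth, 100 mm from its bottom along the cup's z
- stand_free: the empty drying stand, fixed to the bench: white base plate 120 x 120 x 12 mm with one upright bare steel peg in its middle, 24 mm in diameter, its tip tapered over the last 10 mm to 12 mm. Origin: centre of the base's underside on the bench; z up; the base's top is at 12 mm and the peg's tip at 90 mm
- stand_free_tip (a point): top of the empty peg, 90 mm above the bench
- stand_used: a second drying stand of the same make, fixed, its peg already taken by the blue cup. Origin: centre of the base's underside; z up
- blue_cup: blue cup of the same size as the red one, already hanging mouth-down on the other stand (its top is 112 mm above the bench), loose. Origin: centre of its mouth, which is at its lower end; z up. To be left alone
- tray: grey open parts tray 140 x 220 x 45 mm holding purple strips, lying on the bench beyond the work. Origin: centre of its underside. To be left alone
- jig_board: flat light wooden jig board 55 x 300 x 12 mm with three small purple strips on it (16 mm high in all), lying on the bench. Origin: centre of its underside. To be left alone
Mind the look-alikes: they are no part of the job. What is meant by the cup is not green or purple, and is the larger of those in its own colour.

How it is judged:
By the outcome, as a careful person would: the job done as asked, in the order asked, and still so for the second after the job is handed in, with the robot touching nothing.
It also fails if it takes over 61 s, if anything falls off the work surface, if the arm or the gripper's body presses on something with over 40 N, if the wrist force passes 120 N, or if a joint passes its speed limit or range.

## Working session

There is one attempt and no reset: what is moved stays moved. The work goes in short steps, Python scripts to look and compute and a tool call to move; the robot and the scene stay as the last step left them, time stands still between calls to the robot, and variables do not carry over. Pictures are saved under pics/ and viewed, at most 10 in all, crops included, and the job is handed in when it is done.

Besides the shell and the picture viewer there is one more tool, called after "Call:" as a command line: name --pt "numbers of a row" for each row, then --argument value for the rest. step_arm: Moves the arm, as the interface text tells. Shifts and turns lie within -1 to 1; 1 stands for 75 cm of shift or pi rad of turn. Its arguments: {"type":"object","properties":{"targets":{"type":"array"},"grip_force":{"type":"number"}},"required":["targets"]}

```bash
mkdir -p pics; ls; cat > h.py <<'E'
import numpy as np, cv2
from cell import ctrl
def cap(n,f=None):
    s=ctrl.state(); c=ctrl.capture(n)
    if f: cv2.imwrite('pics/'+f,c['img'])
    K=np.array(c['camera_matrix'])
    if n=='wrist':
        T=np.eye(4);T[:3,:3]=s['tool_rot'];T[:3,3]=s['tcp_pos'];T=T@np.array(c['tool_from_camera'])
        return K,T[:3,3],T[:3,:3],c['img']
    return K,np.array(c['eye']),np.array(c['rotation']),c['img']
def ray(K,e,R,p,z):
    d=R@np.linalg.solve(K,[p[0],p[1],1.]); return e+d*(z-e[2])/d[2]
def proj(K,e,R,P):
    q=K@(R.T@(np.asarray(P)-e)); return q[:2]/q[2]
E
python3 - <<'E'
from h import *
np.set_printoptions(precision=3,suppress=True)
for n in ['scene','top']:
    K,e,R,i=cap(n,n+'.png'); print(n,e,R.tolist(),K[0],K[1])
    for t in ['cup','cup_mouth','stand_free','stand_free_tip','stand_used','blue_cup','tray','jig_board']:
        try:
            for r in ctrl.recognise(n,t)[:3]: print(t,np.round(r['pixel']),round(r['confidence'],2),ray(K,e,R,r['pixel'],{'cup_mouth':.1,'cup':.05,'stand_free_tip':.09,'blue_cup':.112}.get(t,0.01)))
        except Exception as x: print(t,x)
print(ctrl.state())
E
```

```text
pics
scene [ 1.06  -0.28   0.987] [[0.49975532332643585, 0.729322142132515, -0.4672620568825694], [0.8661280272844949, -0.42587341993541455, 0.26163728813910164], [-0.008176622723284342, -0.535463391080804, -0.8445188568960952]] [434.119   0.    321.857] [  0.    434.119 198.975]
cup [294. 243.] 0.83 [ 0.616 -0.111  0.05 ]
cup [254. 273.] 0.79 [ 0.637 -0.227  0.05 ]
cup [280. 188.] 0.7 [ 0.457 -0.067  0.05 ]
cup_mouth [281. 190.] 0.88 [ 0.495 -0.078  0.1  ]
cup_mouth [297. 242.] 0.7 [ 0.641 -0.111  0.1  ]
cup_mouth [257. 270.] 0.56 [ 0.656 -0.22   0.1  ]
stand_free [418. 165.] 0.85 [0.557 0.311 0.01 ]
stand_free_tip [416. 160.] 0.86 [0.583 0.267 0.09 ]
stand_used [208. 256.] 0.85 [ 0.523 -0.302  0.01 ]
blue_cup [202. 233.] 0.75 [ 0.517 -0.292  0.112]
blue_cup [416. 162.] 0.51 [0.601 0.251 0.112]
tray [428. 243.] 0.77 [0.765 0.186 0.01 ]
tray [214. 252.] 0.31 [ 0.519 -0.287  0.01 ]
jig_board [305. 307.] 0.84 [ 0.754 -0.158  0.01 ]
top [0.444 0.012 0.931] [[0.020303986110169578, -0.9883520342580272, 0.15082441621321682], [-0.9991672001357447, -0.025399351688733137, -0.03193398043916481
[... 473 characters left out ...]
0. 207.] 0.56 [0.533 0.278 0.09 ]
blue_cup [435. 230.] 0.79 [ 0.491 -0.273  0.112]
tray [240. 119.] 0.91 [0.773 0.194 0.01 ]
jig_board [347. 237.] 0.26 [ 0.475 -0.088  0.01 ]
{'time': 0.9, 'qpos': array([-1.319,  0.527,  1.433, -0.   ,  1.181, -0.179]), 'dq': array([ 0.   ,  0.001,  0.003,  0.001,  0.001, -0.001]), 'joint_efforts': array([ -0.001, -44.   , -17.699,   0.063,   0.05 ,  -0.   ]), 'tcp_pos': array([ 0.261, -0.568,  0.223]), 'tool_rot': array([[ 0.909,  0.418,  0.   ],
       [ 0.418, -0.909, -0.   ],
       [-0.   ,  0.   , -1.   ]]), 'wrist_force': array([-0.573,  0.177,  0.148]), 'ft_torque': array([0.008, 0.038, 0.038]), 'gripper_force': 0.0, 'finger_gap': 0.9980178108492178}
```

View pics/top.png

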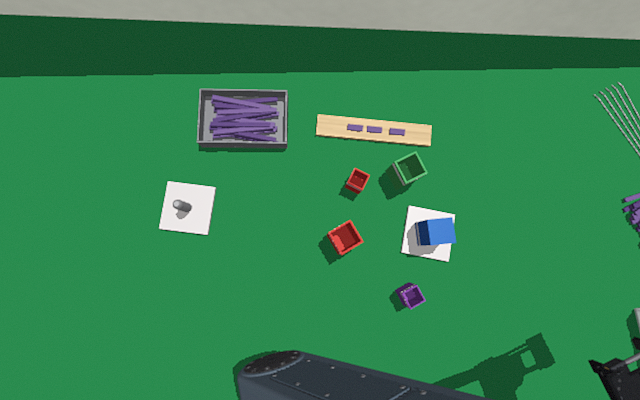

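View pics/scene.png

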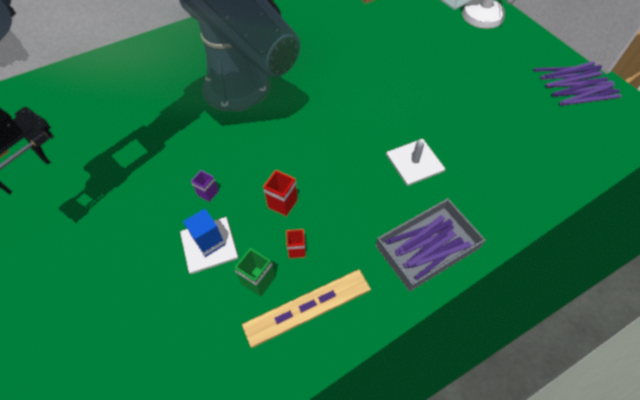

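The top view shows the red cup at (345,237), with the smaller red look-alike at (357,180). The free stand is at (187,208) and the blue cup on its stand at (435,232). Next I'll fit the exact poses from the silhouettes.

```bash
cat >> h.py <<'E'
from scipy.optimize import minimize
def prism(x,y,yaw,w,z0,z1):
    c,s=np.cos(yaw),np.sin(yaw)
    return [[x+c*a*w/2-s*b*w/2,y+s*a*w/2+c*b*w/2,z] for a in(-1,1) for b in(-1,1) for z in(z0,z1)]
def colour(img,kind):
    h=cv2.cvtColor(img,cv2.COLOR_BGR2HSV); H,S,V=cv2.split(h)
    return {'red':((H<10)|(H>170))&(S>120)&(V>50),'white':(S<60)&(V>140)}[kind]
def fit(views,masks,p0,w,z0,z1):
    SS=8
    def cost(p):
        t=0
        for (K,e,R,i),m in zip(views,masks):
            q=np.array([proj(K,e,R,P) for P in prism(*p,w,z0,z1)])
            hull=cv2.convexHull(np.float32(q)); 
            u0=np.floor(q.min(0)).astype(int)-12; n=(np.ceil(q.max(0)).astype(int)+12)-u0
            b=np.zeros((n[1]*SS,n[0]*SS),np.uint8)
            cv2.fillConvexPoly(b,np.int32((hull-u0+0.5)*SS),255)
            b=cv2.resize(b,(int(n[0]),int(n[1])),interpolation=cv2.INTER_AREA)/255.
            mm=m[u0[1]:u0[1]+n[1],u0[0]:u0[0]+n[0]].astype(float)
            t+=np.abs(b-mm).sum()/b.sum()
        return t
    best=None
    for yaw in np.radians([-30,-15,0,15,30,45]):
        r=minimize(cost,[p0[0],p0[1],yaw],method='Nelder-Mead',options=dict(initial_simplex=[[p0[0],p0[1],yaw],[p0[0]+.01,p0[1],yaw],[p0[0],p0[1]+.01,yaw],[p0[0],p0[1],yaw+.15]],xatol=1e-4,fatol=1e-4))
        if best is None or r.fun<best.fun: best=r
    return best
def near(m,px):
    n,l,s,c=cv2.connectedComponentsWithStats(m.astype(np.uint8)); k=1+np.argmin(np.hypot(*(c[1:]-px).T)+1e3*(s[1:,4]<60)); return l==k
E
python3 - <<'E'
from h import *
np.set_printoptions(precision=4,suppress=True)
V=[cap('scene'),cap('top')]
px={'cup':[(280,190),(345,237)],'stand_free':[(416,163),(187,208)]}
for t,kind,g,w,z0,z1 in [('cup','red',(.475,-.08),.058,0,.1),('stand_free','white',(.55,.28),.12,0,.012)]:
    M=[near(colour(v[3],kind),p) for v,p in zip(V,px[t])]
    M=[cv2.morphologyEx(m.astype(np.uint8),cv2.MORPH_CLOSE,np.ones((15,15)))>0 if t!='cup' else m for m in M]
    print(t,[m.sum() for m in M])
    for sel in ([0,1],[0],[1]):
        r=fit([V[k] for k in sel],[M[k] for k in sel],g,w,z0,z1); print(sel,r.x,np.degrees(r.x[2]),r.fun)
E
```

```text
cup [np.int64(493), np.int64(717)]
[0, 1] [ 0.4727 -0.0744 -1.0069] -57.68941703327077 0.6313221660337274
[0] [ 0.4548 -0.0654 -0.6796] -38.93930822938311 0.5421477057362258
[1] [ 0.473  -0.0747  0.5672] 32.49853738837315 0.05728616126168027
stand_free [np.int64(1573), np.int64(2424)]
[0, 1] [ 0.5399  0.3137 -0.0959] -5.49574652914598 0.08208013341352055
[0] [0.5389 0.3154 1.4742] 84.46499154432148 0.03179676615762237
[1] [ 0.5405  0.3125 -0.0971] -5.564676834452925 0.025503260811933333
```

```bash
cat >> h.py <<'E'
from scipy.spatial.transform import Rotation as Ro
def plan(pos,R,n=None,start=None):
    """rows (shift/0.75, turn/pi) from pose to pose"""
    s=ctrl.state(); p0,R0=(s['tcp_pos'],s['tool_rot']) if start is None else start
    p0=np.array(p0);R0=np.array(R0); rv=Ro.from_matrix(R0.T@R).as_rotvec(); d=np.array(pos)-p0
    n=n or int(np.ceil(max(np.linalg.norm(d)/.045,np.linalg.norm(rv)/np.radians(8)))) or 1
    print('n',n,'dist',np.linalg.norm(d),'turn',np.degrees(rv))
    for k in range(n):
        Rk=R0@Ro.from_rotvec(rv*k/n).as_matrix()
        print(np.round(np.r_[Rk.T@d/n/.75,rv/n/np.pi],4).tolist())
YAW=np.radians(32.5); h=np.array([np.sin(YAW),-np.cos(YAW),0]); y=np.array([np.cos(YAW),np.sin(YAW),0])
RG=np.c_[np.cross(y,h),y,h]; RD=np.c_[np.cross(y,[0,0,-1]),y,[0,0,-1]]
E
python3 - <<'E'
from h import *
plan([.45,.10,.35],RD,18)
E
```

```text
n 18 dist 0.7056900564593852 turn [-6.46844645e-04 -7.34542073e-04 -9.78146973e+01]
[0.0334, -0.0391, -0.0094, -0.0, -0.0, -0.0302]
[0.0369, -0.0358, -0.0094, -0.0, -0.0, -0.0302]
[0.0402, -0.0321, -0.0094, -0.0, -0.0, -0.0302]
[0.043, -0.0282, -0.0094, -0.0, -0.0, -0.0302]
[0.0455, -0.024, -0.0094, -0.0, -0.0, -0.0302]
[0.0476, -0.0195, -0.0094, -0.0, -0.0, -0.0302]
[0.0492, -0.015, -0.0094, -0.0, -0.0, -0.0302]
[0.0504, -0.0102, -0.0094, -0.0, -0.0, -0.0302]
[0.0511, -0.0054, -0.0094, -0.0, -0.0, -0.0302]
[0.0514, -0.0005, -0.0094, -0.0, -0.0, -0.0302]
[0.0512, 0.0043, -0.0094, -0.0, -0.0, -0.0302]
[0.0506, 0.0092, -0.0094, -0.0, -0.0, -0.0302]
[0.0495, 0.0139, -0.0094, -0.0, -0.0, -0.0302]
[0.048, 0.0185, -0.0094, -0.0, -0.0, -0.0302]
[0.046, 0.023, -0.0094, -0.0, -0.0, -0.0302]
[0.0436, 0.0272, -0.0094, -0.0, -0.0, -0.0302]
[0.0408, 0.0312, -0.0094, -0.0, -0.0, -0.0302]
[0.0377, 0.035, -0.0094, -0.0, -0.0, -0.0302]
```

Call:
step_arm --pt "0.033 -0.039 -0.0094 0 0 -0.03 1" --pt "0.037 -0.036 -0.0094 0 0 -0.03 1" --pt "0.04 -0.032 -0.0094 0 0 -0.03 1" --pt "0.043 -0.028 -0.0094 0 0 -0.03 1" --pt "0.0455 -0.024 -0.0094 0 0 -0.03 1" --pt "0.0475 -0.0195 -0.0094 0 0 -0.03 1" --pt "0.049 -0.015 -0.0094 0 0 -0.03 1" --pt "0.0505 -0.01 -0.0094 0 0 -0.03 1" --pt "0.051 -0.0055 -0.0094 0 0 -0.03 1" --pt "0.0515 -0.0005 -0.0094 0 0 -0.03 1" --pt "0.051 0.0045 -0.0094 0 0 -0.03 1" --pt "0.0505 0.009 -0.0094 0 0 -0.03 1" --pt "0.0495 0.014 -0.0094 0 0 -0.03 1" --pt "0.048 0.0185 -0.0094 0 0 -0.03 1" --pt "0.046 0.023 -0.0094 0 0 -0.03 1" --pt "0.0435 0.027 -0.0094 0 0 -0.03 1" --pt "0.041 0.031 -0.0094 0 0 -0.03 1" --pt "0.038 0.035 -0.0094 0 0 -0.03 1"

```text
time: 2.8
tcp_pos: [0.4529, 0.1002, 0.35]
tool_rot: [[-0.532, 0.847, 0.001], [0.847, 0.532, -0.0], [-0.001, 0.001, -1.0]]
wrist_force: [0.4, -0.8, -1.0]
finger_gap: 0.999
gripper_force: 0.0
```

```bash
python3 - <<'E'
from h import *
s=ctrl.state();print(s['time'],s['qpos'],s['tcp_pos'])
plan(np.array([.403,.036,.30]),RG,13)
plan(s['tcp_pos']+[0,0,-.05],RG,13)
E
```

```text
2.8 [-2.37581167e-02  1.60654015e-01  1.63661495e+00 -1.70422395e-04
  1.34357082e+00 -5.84239005e-01] [0.45287485 0.10021912 0.35002698]
n 13 dist 0.09546882084529293 turn [ -0.27800018 -89.96779681  -0.32610475]
[-0.0029, -0.0078, 0.0051, -0.0001, -0.0384, -0.0001]
[-0.0022, -0.0078, 0.0054, -0.0001, -0.0384, -0.0001]
[-0.0015, -0.0078, 0.0057, -0.0001, -0.0384, -0.0001]
[-0.0008, -0.0078, 0.0058, -0.0001, -0.0384, -0.0001]
[-0.0001, -0.0078, 0.0059, -0.0001, -0.0384, -0.0001]
[0.0006, -0.0079, 0.0058, -0.0001, -0.0384, -0.0001]
[0.0013, -0.0079, 0.0057, -0.0001, -0.0384, -0.0001]
[0.002, -0.0079, 0.0055, -0.0001, -0.0384, -0.0001]
[0.0026, -0.0079, 0.0052, -0.0001, -0.0384, -0.0001]
[0.0032, -0.0079, 0.0049, -0.0001, -0.0384, -0.0001]
[0.0038, -0.0079, 0.0044, -0.0001, -0.0384, -0.0001]
[0.0043, -0.0079, 0.004, -0.0001, -0.0384, -0.0001]
[0.0048, -0.0079, 0.0034, -0.0001, -0.0384, -0.0001]
n 13 dist 0.04999999999999999 turn [ -0.27800018 -89.96779681  -0.32610475]
[0.0, -0.0, 0.0051, -0.0001, -0.0384, -0.0001]
[0.0006, -0.0, 0.0051, -0.0001, -0.0384, -0.0001]
[0.0012, -0.0, 0.005, -0.0001, -0.0384, -0.0001]
[0.0018, -0.0, 0.0048, -0.0001, -0.0384, -0.0001]
[0.0024, -0.0, 0.0045, -0.0001, -0.0384, -0.0001]
[0.0029, -0.0, 0.0042, -0.0001, -0.0384, -0.0001]
[0.0034, -0.0, 0.0038, -0.0001, -0.0384, -0.0001]
[0.0038, -0.0, 0.0034, -0.0001, -0.0384, -0.0001]
[0.0042, -0.0, 0.0029, -0.0001, -0.0384, -0.0001]
[0.0045, -0.0, 0.0024, -0.0001, -0.0384, -0.0001]
[0.0048, -0.0, 0.0018, -0.0001, -0.0384, -0.0001]
[0.005, -0.0, 0.0012, -0.0001, -0.0384, -0.0001]
[0.0051, -0.0, 0.0006, -0.0001, -0.0384, -0.0001]
```

Call:
step_arm --pt "0 -0.005 0.005 0 -0.0384 0 1" --pt "0 -0.005 0.005 0 -0.0384 0 1" --pt "0 -0.005 0.005 0 -0.0384 0 1" --pt "0 -0.005 0.005 0 -0.0384 0 1" --pt "0 -0.005 0.005 0 -0.0384 0 1" --pt "0 -0.005 0.005 0 -0.0384 0 1" --pt "0 -0.005 0.005 0 -0.0384 0 1" --pt "0 -0.005 0.005 0 -0.0384 0 1" --pt "0 -0.005 0.005 0 -0.0384 0 1" --pt "0 -0.005 0.005 0 -0.0384 0 1" --pt "0 -0.005 0.005 0 -0.0384 0 1" --pt "0 -0.005 0.005 0 -0.0384 0 1" --pt "0 -0.005 0.005 0 -0.0384 0 1"

```text
time: 4.1
tcp_pos: [0.4063, 0.0761, 0.3175]
tool_rot: [[-0.007, 0.867, 0.498], [0.012, 0.498, -0.867], [-1.0, -0.0, -0.014]]
wrist_force: [-0.3, -0.9, 0.1]
finger_gap: 1.002
gripper_force: 0.0
```

```bash
python3 - <<'E'
from h import *
s=ctrl.state();print(s['time'],s['qpos'],s['tcp_pos'],s['tool_rot'])
cap('scene','s2.png')
E
```

```text
4.1 [ 0.66608852  0.68864197  2.07893186 -1.43043658  1.61018423  1.20052077] [0.4062585  0.07607039 0.3174883 ] [[-7.24105401e-03  8.67295492e-01  4.97740994e-01]
 [ 1.24685679e-02  4.97793657e-01 -8.67205864e-01]
 [-9.99896046e-01 -7.33671234e-05 -1.44184835e-02]]
```

View pics/s2.png

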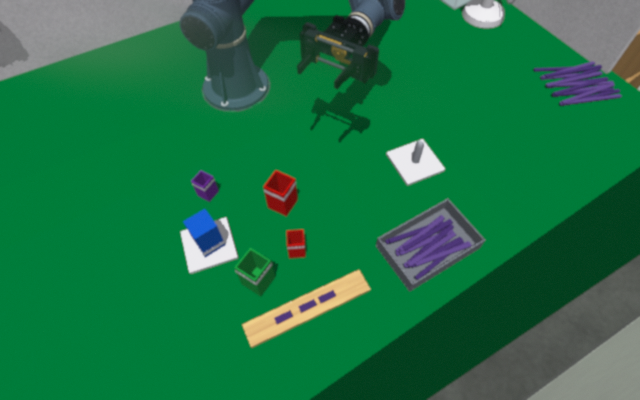

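```bash
cat > k.py <<'E'
from h import *
from scipy.optimize import least_squares
Q=np.array([[-1.319,.527,1.433,0,1.181,-.1785],[-.02376,.16065,1.63661,-.00017,1.34357,-.58424],[.66609,.68864,2.07893,-1.43044,1.61018,1.20052]])
P=np.array([[.261,-.568,.223],[.45287,.10022,.35003],[.40626,.07607,.31749]])
RR=np.array([[[.909,.418,0],[.418,-.909,0],[0,0,-1]],[[-.532,.847,.001],[.847,.532,0],[-.001,.001,-1]],[[-.00724,.8673,.49774],[.01247,.49779,-.86721],[-.9999,0,-.01442]]])
def rot(q,s4,s6):
    return (Ro.from_euler('ZYZYZ',[q[0],q[1]+q[2],s4*q[3],q[4],s6*q[5]])*Ro.from_euler('z',np.pi/2)).as_matrix()
def fk(q,v,s4=1,s6=1):
    h0,a,L2,L3,d,L,e=v
    R=rot(q,s4,s6); b=q[1]+q[2]
    w=np.array([a+L2*np.sin(q[1])+L3*np.sin(b)+e*np.cos(b),d,h0+L2*np.cos(q[1])+L3*np.cos(b)-e*np.sin(b)])
    return Ro.from_euler('z',q[0]).as_matrix()@w+L*R[:,2],R
if __name__=='__main__':
    np.set_printoptions(precision=4,suppress=True)
    for s4 in(1,-1):
        for s6 in (1,-1):
            print(s4,s6,[np.abs(rot(q,s4,s6)-R).max().round(3) for q,R in zip(Q,RR)],[np.abs(rot(q,s4,s6)*[-1,-1,1]-R).max().round(3) for q,R in zip(Q,RR)])
            for st in ([.3,0,.4,.4,.1,.25,0],[.4,0,.5,.4,.1,.3,0]):
                r=least_squares(lambda v:np.r_[np.concatenate([fk(q,v,s4,s6)[0]-p for q,p in zip(Q,P)]),1e-3*v[1],1e-3*v[6]],st); print(r.x,r.cost)
E
python3 k.py
```

```text
Traceback (most recent call last):
  File "k.py", line 17, in <module>
    print(s4,s6,[np.abs(rot(q,s4,s6)-R).max().round(3) for q,R in zip(Q,RR)],[np.abs(rot(q,s4,s6)*[-1,-1,1]-R).max().round(3) for q,R in zip(Q,RR)])
                        ~~~^^^^^^^^^
  File "k.py", line 7, in rot
    return (Ro.from_euler('ZYZYZ',[q[0],q[1]+q[2],s4*q[3],q[4],s6*q[5]])*Ro.from_euler('z',np.pi/2)).as_matrix()
            ~~~~~~~~~~~~~^^^^^^^^^^^^^^^^^^^^^^^^^^^^^^^^^^^^^^^^^^^^^^^
  File "scipy/spatial/transform/_rotation.pyx", line 1413, in scipy.spatial.transform._rotation.Rotation.from_euler
ValueError: Expected axis specification to be a non-empty string of upto 3 characters, got ZYZYZ
```

```bash
sed -i "s/return (Ro.from_euler('ZYZYZ'.*/return (Ro.from_euler('ZY',[q[0],q[1]+q[2]])*Ro.from_euler('ZYZ',[s4*q[3],q[4],s6*q[5]])*Ro.from_euler('z',np.pi\/2)).as_matrix()/" k.py; python3 k.py
```

```text
1 1 [np.float64(0.001), np.float64(0.0), np.float64(0.0)] [np.float64(1.818), np.float64(1.694), np.float64(2.0)]
[ 0.2744 -0.0001  0.5879  0.3919  0.1111  0.3056  0.1139] 4.377807052161399e-08
[ 0.2744 -0.0001  0.5879  0.3919  0.1111  0.3056  0.1139] 4.3778070520627444e-08
1 -1 [np.float64(0.345), np.float64(1.103), np.float64(1.738)] [np.float64(1.906), np.float64(1.668), np.float64(0.675)]
[ 0.2744 -0.0001  0.5879  0.3919  0.1111  0.3056  0.1139] 4.377807052218928e-08
[ 0.2744 -0.0001  0.5879  0.3919  0.1111  0.3056  0.1139] 4.377807052063479e-08
-1 1 [np.float64(0.001), np.float64(0.001), np.float64(1.556)] [np.float64(1.818), np.float64(1.694), np.float64(1.738)]
[-0.1053  0.4757  0.904  -0.0035  0.1096 -0.3009  0.7845] 0.0009378688336087366
[-0.1053  0.4757  0.904  -0.0035  0.1096 -0.3009  0.7845] 0.0009378688336087451
-1 -1 [np.float64(0.345), np.float64(1.103), np.float64(2.0)] [np.float64(1.906), np.float64(1.668), np.float64(1.556)]
[-0.1053  0.4757  0.904  -0.0035  0.1096 -0.3009  0.7845] 0.000937868833608747
[-0.1053  0.4757  0.904  -0.0035  0.1096 -0.3009  0.7845] 0.0009378688336087372
```

```bash
cat >> k.py <<'E'
VV=[0.2744,-0.0001,0.5879,0.3919,0.1111,0.3056,0.1139]
LO=np.array([-3.08,-.75,.22,-1.43,0,-2.85]);HI=np.array([3.08,2.2,2.44,4.57,2.65,2.85])
def ik(pos,R,seeds=60,q0=None):
    rng=np.random.default_rng(0); out=[]
    S=[q0] if q0 is not None else [rng.uniform(LO,HI)*[.4,1,1,1,1,1] for _ in range(seeds)]
    for s in S:
        f=lambda q:np.r_[fk(q,VV)[0]-pos,.3*Ro.from_matrix(R.T@fk(q,VV)[1]).as_rotvec()]
        r=least_squares(f,np.clip(s,LO+1e-4,HI-1e-4),bounds=(LO,HI))
        if r.cost<1e-7 and not any(np.abs(o-r.x).max()<.02 for o in out): out.append(r.x)
    return out
def Rh(deg,flip=1):
    a=np.radians(deg); z=np.array([np.cos(a),np.sin(a),0]); y=flip*np.array([-z[1],z[0],0]); return np.c_[np.cross(y,z),y,z]
E
python3 - <<'E'
from k import *
np.set_printoptions(precision=2,suppress=True)
c=np.array([.473,-.0747,.056])
for hd in (-57.5,32.5,-147.5):
    for back in (0,.1):
      for z in (.056,.25):
        for fl in(1,-1):
            R=Rh(hd,fl); print('pick',hd,back,z,fl,ik(np.r_[c[:2],z]+(.019-back)*R[:,2],R,25))
s=np.array([.54,.3135,.056])
for hd in (-90,-60,-30,0,30,60,-120):
    for fl in (1,-1):
        R=Rh(hd,fl); print('place',hd,fl,ik(s+.019*R[:,2],R,25))
E
```

```text
pick -57.5 0 0.056 1 [array([0.17, 1.37, 2.1 , 4.33, 1.7 , 1.87])]
pick -57.5 0 0.056 -1 [array([ 0.17,  1.37,  2.1 ,  4.33,  1.7 , -1.27])]
pick -57.5 0 0.25 1 [array([0.17, 0.9 , 2.25, 4.31, 1.57, 1.58])]
pick -57.5 0 0.25 -1 [array([ 0.17,  0.9 ,  2.25,  4.31,  1.57, -1.56])]
pick -57.5 0.1 0.056 1 []
pick -57.5 0.1 0.056 -1 []
pick -57.5 0.1 0.25 1 []
pick -57.5 0.1 0.25 -1 []
pick 32.5 0 0.056 1 [array([-1.13,  1.43,  2.17,  1.46,  1.52,  1.11])]
pick 32.5 0 0.056 -1 [array([-1.13,  1.43,  2.17,  1.46,  1.52, -2.03])]
pick 32.5 0 0.25 1 [array([-1.13,  0.94,  2.35,  1.45,  1.55,  1.43])]
pick 32.5 0 0.25 -1 [array([-1.13,  0.94,  2.35,  1.45,  1.55, -1.71])]
pick 32.5 0.1 0.056 1 [array([-1.45,  1.44,  2.19,  1.17,  1.37,  1.12])]
pick 32.5 0.1 0.056 -1 [array([-1.45,  1.44,  2.19,  1.17,  1.37, -2.02])]
pick 32.5 0.1 0.25 1 [array([-1.45,  0.95,  2.36,  1.13,  1.5 ,  1.41])]
pick 32.5 0.1 0.25 -1 [array([-1.45,  0.95,  2.36,  1.13,  1.5 , -1.73])]
pick -147.5 0 0.056 1 [array([-0.04,  1.29,  1.2 , -0.72,  2.09,  1.16])]
pick -147.5 0 0.056 -1 [array([-0.04,  1.29,  1.2 , -0.72,
[... 646 characters left out ...]
1.72,  1.01])]
place -60 -1 [array([ 0.79,  1.27,  1.3 , -1.34,  1.72, -2.13])]
place -30 1 [array([0.8 , 1.24, 1.68, 4.47, 1.52, 1.36])]
place -30 -1 [array([ 0.8 ,  1.24,  1.68,  4.47,  1.52, -1.78])]
place 0 1 [array([0.61, 1.32, 2.  , 3.76, 1.72, 1.67])]
place 0 -1 [array([ 0.61,  1.32,  2.  ,  3.76,  1.72, -1.47])]
place 30 1 [array([0.19, 1.41, 2.14, 2.78, 1.96, 1.43])]
place 30 -1 [array([ 0.19,  1.41,  2.14,  2.78,  1.96, -1.71])]
place 60 1 [array([-0.12,  1.32,  2.  ,  1.97,  1.64,  1.4 ])]
place 60 -1 [array([-0.12,  1.32,  2.  ,  1.97,  1.64, -1.74])]
place -120 1 [array([ 0.56,  1.46,  0.6 , -0.85,  2.47,  0.85])]
place -120 -1 [array([ 0.56,  1.46,  0.6 , -0.85,  2.47, -2.29])]
```

```bash
python3 - <<'E'
from k import *
im=cv2.imread('pics/s2.png'); K,e,R,_=cap('scene'); s=ctrl.state(); T=s['tool_rot'];p=s['tcp_pos']
f=6; big=cv2.resize(im[0:100,270:400+10],None,fx=f,fy=f,interpolation=cv2.INTER_CUBIC)
for t,c in [(0,(0,255,0)),(.07,(0,255,0)),(.15,(255,255,0)),(.2,(255,0,255)),(.25,(0,255,255)),(.3056,(0,0,255))]:
    C=p-t*T[:,2]
    cir=[proj(K,e,R,C+.05*(np.cos(a)*T[:,0]+np.sin(a)*T[:,1])) for a in np.linspace(0,6.283,40)]
    cv2.polylines(big,[np.int32((np.array(cir)-[270,0]+.5)*f)],True,c,1)
cv2.imwrite('pics/w.png',big); print(s['qpos'])
E
```

```text
[ 0.66695994  0.69461471  2.07973065 -1.42941579  1.60498457  1.19647945]
```

View pics/w.png

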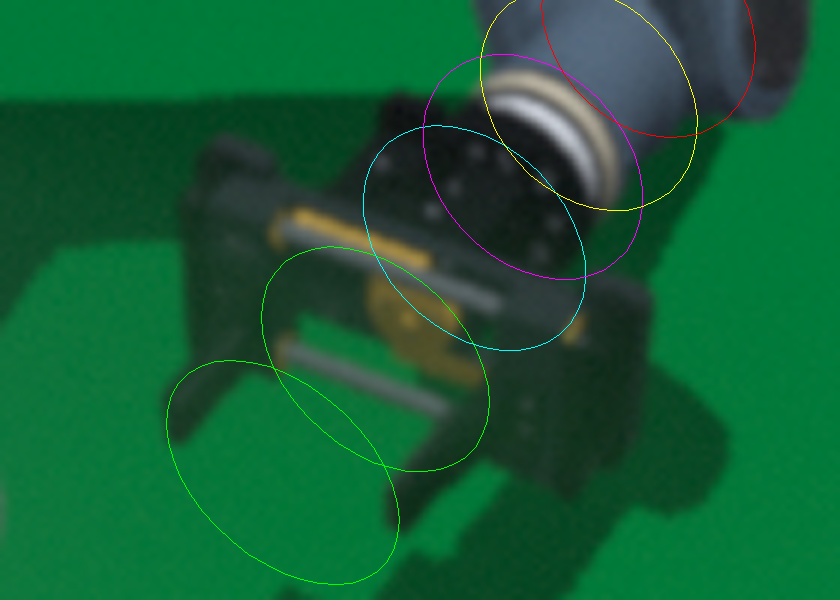

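The elbow and wrist geometry is now known. I'll sweep q4 round to about 4.3, with the tool cone facing outward and high up, to reach the pick pose.

```bash
cat >> k.py <<'E'
def jpath(W,maxdeg=7.5,maxm=.042,maxj=.17):
    W=[np.array(w,float) for w in W]; rows=[]; 
    for a,b in zip(W[:-1],W[1:]):
        n=1
        while True:
            F=[fk(a+(b-a)*k/n,VV) for k in range(n+1)]
            rr=[np.r_[A[1].T@(B[0]-A[0])/.75,Ro.from_matrix(A[1].T@B[1]).as_rotvec()/np.pi] for A,B in zip(F[:-1],F[1:])]
            if max(np.linalg.norm(r[3:])*180 for r in rr)<maxdeg and max(np.linalg.norm(r[:3])*.75 for r in rr)<maxm and np.abs(b-a).max()/n<maxj: break
            n+=1
        rows+=rr; print('seg',n,'end tcp',F[-1][0].round(3),'z',F[-1][1][:,2].round(2))
    rows=np.round(rows,3); print(len(rows))
    for r in rows: print(str((r+0.).tolist()+[1])+',')
E
python3 - <<'E'
from k import *
q=ctrl.state()['qpos']
c=np.array([.473,-.0747,.0]); R=Rh(-57.5,-1)
T=ik(c+.019*R[:,2]+[0,0,.25],R,q0=[.17,.9,2.25,4.31,1.57,-1.56])[0]; print(T)
jpath([q,[.1,.3,1.6,0,.7,-.5],[.2,.3,1.6,1.57,.6,-.9],[.2,.4,1.7,3.14,.7,-1.3],T])
E
```

```text
[ 0.16864998  0.89751283  2.25197315  4.31381784  1.57385977 -1.56352171]
seg 20 end tcp [0.651 0.177 0.34 ] z [ 0.51  0.05 -0.86]
seg 10 end tcp [0.675 0.426 0.52 ] z [ 0.65  0.71 -0.27]
seg 10 end tcp [0.772 0.27  0.572] z [0.97 0.2  0.17]
seg 16 end tcp [ 0.483 -0.091  0.25 ] z [ 0.54 -0.84 -0.  ]
56
[0.019, -0.013, 0.011, 0.023, 0.025, -0.013, 1],
[0.019, -0.009, 0.009, 0.02, 0.027, -0.012, 1],
[0.019, -0.005, 0.008, 0.016, 0.029, -0.01, 1],
[0.018, -0.001, 0.006, 0.013, 0.03, -0.009, 1],
[0.017, 0.003, 0.004, 0.009, 0.031, -0.007, 1],
[0.016, 0.007, 0.002, 0.005, 0.031, -0.006, 1],
[0.014, 0.01, 0.0, 0.001, 0.031, -0.005, 1],
[0.013, 0.014, -0.002, -0.003, 0.03, -0.004, 1],
[0.01, 0.017, -0.004, -0.007, 0.029, -0.003, 1],
[0.008, 0.021, -0.006, -0.011, 0.028, -0.003, 1],
[0.005, 0.024, -0.008, -0.014, 0.026, -0.002, 1],
[0.002, 0.027, -0.01, -0.017, 0.023, -0.002, 1],
[-0.001, 0.029, -0.012, -0.02, 0.021, -0.001, 1],
[-0.005, 0.032, -0.013, -0.023, 0.018, -0.001, 1],
[-0.008, 0.034, -0.015, -0.025, 0.014, -0.001, 1],
[-0.012, 0.036, -0.017, -0.027, 0.011, -0.001, 1],
[-0.016, 0.
[... 1236 characters left out ...]
,
[-0.025, 0.039, -0.013, -0.021, 0.002, 0.008, 1],
[-0.023, 0.042, -0.014, -0.022, 0.002, 0.005, 1],
[-0.021, 0.044, -0.014, -0.023, 0.002, 0.003, 1],
[-0.018, 0.046, -0.015, -0.025, 0.003, 0.0, 1],
[-0.016, 0.048, -0.015, -0.025, 0.003, -0.002, 1],
[-0.013, 0.05, -0.015, -0.026, 0.004, -0.005, 1],
[-0.011, 0.051, -0.014, -0.027, 0.004, -0.007, 1],
[-0.009, 0.051, -0.014, -0.027, 0.005, -0.01, 1],
[-0.006, 0.052, -0.013, -0.027, 0.005, -0.012, 1],
[-0.004, 0.052, -0.013, -0.027, 0.006, -0.015, 1],
[-0.002, 0.051, -0.012, -0.026, 0.006, -0.017, 1],
[0.0, 0.051, -0.011, -0.026, 0.007, -0.019, 1],
[0.002, 0.05, -0.01, -0.025, 0.008, -0.022, 1],
[0.004, 0.048, -0.009, -0.024, 0.009, -0.024, 1],
```

Call:
step_arm --pt "0.019 -0.013 0.011 0.023 0.025 -0.013 1" --pt "0.019 -0.009 0.009 0.02 0.027 -0.012 1" --pt "0.019 -0.005 0.008 0.016 0.029 -0.01 1" --pt "0.018 -0.001 0.006 0.013 0.03 -0.009 1" --pt "0.017 0.003 0.004 0.009 0.031 -0.007 1" --pt "0.016 0.007 0.002 0.005 0.031 -0.006 1" --pt "0.014 0.01 0 0.001 0.031 -0.005 1" --pt "0.013 0.014 -0.002 -0.003 0.03 -0.004 1" --pt "0.01 0.017 -0.004 -0.007 0.029 -0.003 1" --pt "0.008 0.021 -0.006 -0.011 0.028 -0.003 1" --pt "0.005 0.024 -0.008 -0.014 0.026 -0.002 1" --pt "0.002 0.027 -0.01 -0.017 0.023 -0.002 1" --pt "-0.001 0.029 -0.012 -0.02 0.021 -0.001 1" --pt "-0.005 0.032 -0.013 -0.023 0.018 -0.001 1" --pt "-0.008 0.034 -0.015 -0.025 0.014 -0.001 1" --pt "-0.012 0.036 -0.017 -0.027 0.011 -0.001 1" --pt "-0.016 0.038 -0.018 -0.028 0.008 -0.001 1" --pt "-0.02 0.039 -0.019 -0.029 0.004 -0.001 1" --pt "-0.024 0.04 -0.02 -0.03 0 -0.001 1" --pt "-0.028 0.041 -0.021 -0.03 -0.003 -0.002 1"

```text
time: 6.2
tcp_pos: [0.6511, 0.1731, 0.3514]
tool_rot: [[-0.491, 0.691, 0.53], [0.835, 0.547, 0.061], [-0.248, 0.473, -0.846]]
wrist_force: [0.6, -0.2, -0.6]
finger_gap: 0.998
gripper_force: 0.0
```

Call:
step_arm --pt "0.041 0.028 -0.003 -0.019 0.028 0.023 1" --pt "0.04 0.028 -0.002 -0.02 0.027 0.023 1" --pt "0.039 0.028 -0.002 -0.02 0.026 0.024 1" --pt "0.038 0.028 -0.001 -0.021 0.025 0.024 1" --pt "0.036 0.028 0 -0.021 0.024 0.025 1" --pt "0.035 0.027 0 -0.021 0.023 0.025 1" --pt "0.033 0.027 0 -0.021 0.022 0.026 1" --pt "0.031 0.026 0.001 -0.021 0.02 0.026 1" --pt "0.029 0.026 0.001 -0.022 0.019 0.027 1" --pt "0.027 0.025 0.001 -0.022 0.018 0.027 1"

```text
time: 7.2
tcp_pos: [0.6725, 0.421, 0.5356]
tool_rot: [[-0.353, 0.663, 0.66], [0.58, -0.398, 0.711], [0.734, 0.634, -0.244]]
wrist_force: [-0.1, 0.3, -0.1]
finger_gap: 1.001
gripper_force: 0.0
```

```bash
python3 - <<'E'
from k import *
s=ctrl.state(); q=s['qpos'];print(s['time'],q,s['tcp_pos'],fk(q,VV)[0])
E
```

```text
7.2 [ 0.19048762  0.28149669  1.60178347  1.58562638  0.61022568 -0.90696756] [0.67246309 0.42096349 0.53557698] [0.67265698 0.42118325 0.5357761 ]
```

The kinematic model is accurate to under 1 mm. I'll carry on with the path.

Call:
step_arm --pt "0.011 0.016 0.003 -0.017 0.016 0.032 1" --pt "0.009 0.019 0.002 -0.018 0.015 0.032 1" --pt "0.007 0.022 0.001 -0.02 0.014 0.031 1" --pt "0.005 0.024 0 -0.022 0.013 0.031 1" --pt "0.003 0.027 -0.001 -0.024 0.011 0.03 1" --pt "0.001 0.03 -0.002 -0.025 0.01 0.029 1" --pt "0 0.033 -0.003 -0.027 0.009 0.029 1" --pt "-0.002 0.036 -0.003 -0.028 0.008 0.028 1" --pt "-0.003 0.039 -0.004 -0.03 0.007 0.027 1" --pt "-0.004 0.042 -0.004 -0.031 0.006 0.026 1"

```text
time: 8.2
tcp_pos: [0.769, 0.2645, 0.5856]
tool_rot: [[-0.119, 0.235, 0.965], [-0.307, -0.933, 0.19], [0.944, -0.274, 0.183]]
wrist_force: [0.3, 0.5, 0.1]
finger_gap: 1.001
gripper_force: 0.0
```

Call:
step_arm --pt "-0.03 0.032 -0.01 -0.017 0.001 0.012 1" --pt "-0.028 0.035 -0.012 -0.019 0.001 0.01 1" --pt "-0.025 0.039 -0.013 -0.021 0.002 0.008 1" --pt "-0.023 0.042 -0.014 -0.022 0.002 0.005 1" --pt "-0.021 0.044 -0.014 -0.023 0.002 0.003 1" --pt "-0.018 0.046 -0.015 -0.025 0.003 0 1" --pt "-0.016 0.048 -0.015 -0.025 0.003 -0.002 1" --pt "-0.013 0.05 -0.015 -0.026 0.004 -0.005 1"

```text
time: 9.0
tcp_pos: [0.707, 0.088, 0.3582]
tool_rot: [[-0.151, -0.301, 0.942], [-0.389, -0.857, -0.336], [0.909, -0.418, 0.013]]
wrist_force: [-0.2, -0.6, -0.4]
finger_gap: 0.998
gripper_force: 0.0
```

```bash
python3 - <<'E'
from k import *
s=ctrl.state(); q=s['qpos'];print(s['time'],q,s['tcp_pos'])
c=np.array([.473,-.0747,.0]); R=Rh(-57.5,-1)
T=ik(c+.019*R[:,2]+[0,0,.25],R,q0=[.17,.9,2.25,4.31,1.57,-1.56])[0]; print(T)
jpath([q,T])
plan(c+.019*R[:,2]+[0,0,.25],R)
# refit cup with both views
V=[cap('scene'),cap('top')]
M=[]
for v,p in zip(V,[(280,190),(345,237)]):
    m=colour(v[3],'red'); m=cv2.morphologyEx(m.astype(np.uint8),cv2.MORPH_CLOSE,np.ones((5,5)))>0; M.append(near(m,p))
print([m.sum() for m in M])
for sel in ([0,1],[0],[1]):
    r=fit([V[k] for k in sel],[M[k] for k in sel],(.473,-.075),.058,0,.1); print(sel,r.x,np.degrees(r.x[2]),r.fun)
E
```

```text
9.0 [ 0.18347941  0.62922848  1.97853515  3.73161882  1.12731447 -1.42710299] [0.70701198 0.08795893 0.3581518 ]
[ 0.16864998  0.89751283  2.25197315  4.31381784  1.57385977 -1.56352171]
seg 8 end tcp [ 0.483 -0.091  0.25 ] z [ 0.54 -0.84 -0.  ]
8
[-0.012, 0.051, -0.014, -0.027, 0.004, -0.008, 1],
[-0.01, 0.052, -0.014, -0.027, 0.005, -0.01, 1],
[-0.008, 0.052, -0.013, -0.027, 0.005, -0.013, 1],
[-0.005, 0.052, -0.012, -0.027, 0.006, -0.015, 1],
[-0.003, 0.051, -0.012, -0.026, 0.007, -0.018, 1],
[-0.001, 0.051, -0.011, -0.026, 0.007, -0.02, 1],
[0.001, 0.049, -0.01, -0.025, 0.008, -0.022, 1],
[0.003, 0.048, -0.009, -0.024, 0.009, -0.024, 1],
n 7 dist 0.3061249270918572 turn [-37.39887737   7.46897089 -24.00725499]
[0.001, 0.0506, -0.0289, -0.0297, 0.0059, -0.0191]
[-0.0016, 0.0531, -0.0241, -0.0297, 0.0059, -0.0191]
[-0.0045, 0.0549, -0.0191, -0.0297, 0.0059, -0.0191]
[-0.0075, 0.0561, -0.0141, -0.0297, 0.0059, -0.0191]
[-0.0106, 0.0566, -0.009, -0.0297, 0.0059, -0.0191]
[-0.0139, 0.0565, -0.0039, -0.0297, 0.0059, -0.0191]
[-0.0172, 0.0557, 0.001, -0.0297, 0.0059, -0.0191]
[np.int64(1017), np.int64(726)]
[0, 1] [ 0.47274162 -0.07403465  0.56240184] 32.22325197575734 0.15021780082700792
[0] [ 0.47115745 -0.07187892 -0.97077931] -55.62155732214674 0.07932470840166046
[1] [ 0.4730971  -0.07473314  0.56238326] 32.222187400613805 0.044412690545364425
```

Call:
step_arm --pt "-0.012 0.051 -0.014 -0.027 0.004 -0.008 1" --pt "-0.01 0.052 -0.014 -0.027 0.005 -0.01 1" --pt "-0.008 0.052 -0.013 -0.027 0.005 -0.013 1" --pt "-0.005 0.052 -0.012 -0.027 0.006 -0.015 1" --pt "-0.003 0.051 -0.012 -0.026 0.007 -0.018 1" --pt "-0.001 0.051 -0.011 -0.026 0.007 -0.02 1" --pt "0.001 0.049 -0.01 -0.025 0.008 -0.022 1" --pt "0.003 0.048 -0.009 -0.024 0.009 -0.024 1"

```text
time: 9.9
tcp_pos: [0.484, -0.0886, 0.2506]
tool_rot: [[-0.004, -0.845, 0.535], [-0.003, -0.535, -0.845], [1.0, -0.005, -0.0]]
wrist_force: [-0.8, -0.1, -0.2]
finger_gap: 0.995
gripper_force: 0.0
```

```bash
python3 - <<'E'
from k import *
s=ctrl.state(); q=s['qpos'];print(s['time'],q,s['tcp_pos'])
c=np.array([.4727,-.0742,.0]); R=Rh(-57.7,-1)
plan(c+.019*R[:,2]+[0,0,.20],R)
E
```

```text
9.9 [ 0.17507667  0.89375546  2.24538119  4.32287774  1.56974747 -1.5685487 ] [ 0.48399951 -0.08863124  0.25056118]
n 2 dist 0.05060040063249243 turn [-0.04856541  0.00676875 -0.25895454]
[-0.0337, 0.0014, 0.0005, -0.0001, 0.0, -0.0007]
[-0.0337, 0.0013, 0.0005, -0.0001, 0.0, -0.0007]
```

Call:
step_arm --pt "-0.034 0.0013 0.0005 0 0 -0.0007 1" --pt "-0.034 0.0013 0.0005 0 0 -0.0007 1" --pt "-0.034 0 0 0 0 0 1" --pt "-0.03 0 0 0 0 0 1" --pt "0 0 0 0 0 0 1"

```text
time: 10.4
tcp_pos: [0.4841, -0.0897, 0.1483]
tool_rot: [[0.002, -0.843, 0.537], [-0.003, -0.537, -0.843], [1.0, -0.0, -0.003]]
wrist_force: [-0.4, 0.1, 0.3]
finger_gap: 1.001
gripper_force: 0.0
```

```bash
python3 - <<'E'
from k import *
s=ctrl.state(); q=s['qpos'];print(s['time'],q,s['tcp_pos'],s['joint_efforts'])
c=np.array([.4727,-.0742,.0]); R=Rh(-57.7,-1)
plan(c+.019*R[:,2]+[0,0,.057],R,3)
A=cap('scene');B=cap('top')
a=cv2.resize(A[3][60:260,200:460],None,fx=2,fy=2,interpolation=cv2.INTER_CUBIC); b=cv2.resize(B[3][120:320,270:410],None,fx=2,fy=2,interpolation=cv2.INTER_CUBIC)
cv2.imwrite('pics/p1.png',np.hstack([a,b]))
E
```

```text
10.4 [ 0.17124942  1.1633839   2.19563719  4.32434514  1.65088778 -1.36949124] [ 0.48409035 -0.08966073  0.14833248] [ 2.22714554e-02 -3.70630074e+01  9.44704503e+00  7.32009988e-01
  3.36602926e+00  1.65932220e-01]
n 3 dist 0.09134283545319959 turn [-0.18949136  0.18564891 -0.01526978]
[-0.0406, 0.0006, 0.0001, -0.0004, 0.0003, -0.0]
[-0.0406, 0.0006, 0.0, -0.0004, 0.0003, -0.0]
[-0.0406, 0.0006, -0.0, -0.0004, 0.0003, -0.0]
```

View pics/p1.png

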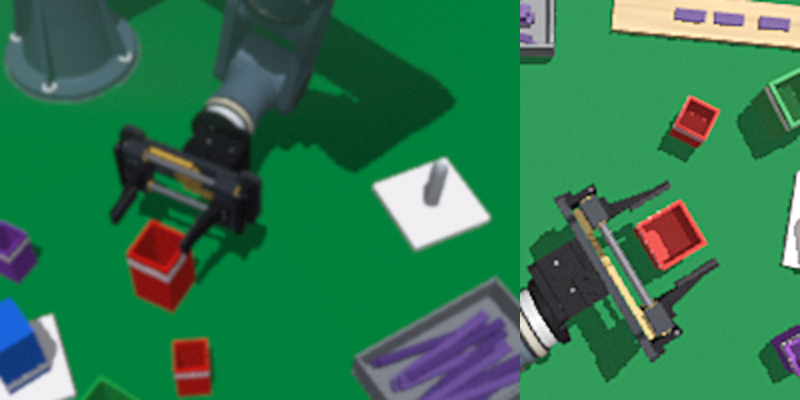

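The gripper straddles the red cup from above and is aligned with its faces. The small red cup at (695,122) in the right half is clear. I'll descend in stages and watch the joint torques.

Call:
step_arm --pt "-0.03 0.0005 0 0 0 0 1" --pt "-0.03 0.0005 0 0 0 0 1" --pt "-0.03 0.0005 0 0 0 0 1" --pt "-0.01 0 0 0 0 0 1" --pt "-0.008 0 0 0 0 0 1" --pt "-0.005 0 0 0 0 0 1"

```text
time: 11.1
tcp_pos: [0.4811, -0.0904, 0.0665]
tool_rot: [[0.002, -0.844, 0.537], [0.0, -0.537, -0.844], [1.0, 0.001, -0.001]]
wrist_force: [-0.1, 0.1, 0.2]
finger_gap: 0.999
gripper_force: 0.0
```

```bash
python3 - <<'E'
from k import *
s=ctrl.state(); q=s['qpos'];print(s['time'],q,s['tcp_pos'],s['joint_efforts'],s['wrist_force'])
c=np.array([.4727,-.0742,.0]); R=Rh(-57.7,-1)
plan(c+.019*R[:,2]+[0,0,.057],R,1)
E
```

```text
11.1 [ 0.17097928  1.35215633  2.11349925  4.33544522  1.69298913 -1.27163182] [ 0.48114719 -0.09035048  0.06651838] [-1.84279337e-02 -3.94322526e+01  1.14932066e+01  1.03852943e+00
  3.39273401e+00  2.14753422e-02] [-0.13064926  0.1223773   0.18535984]
n 1 dist 0.009670390930845438 turn [-0.14836941  0.04492761  0.08064419]
[-0.0127, -0.002, 0.0011, -0.0008, 0.0002, 0.0004]
```

Call:
step_arm --pt "-0.005 -0.001 0.001 0 0 0 1" --pt "-0.005 -0.001 0 0 0 0 1" --pt "0 0 0 0 0 0 0.6" --pt "0 0 0 0 0 0 0.6" --pt "0 0 0 0 0 0 0.5" --pt "0 0 0 0 0 0 0.5" --pt "0 0 0 0 0 0 0.5" --pt "0 0 0 0 0 0 0.5" --pt "0 0 0 0 0 0 0.5" --pt "0 0 0 0 0 0 0.5" --grip_force 20

```text
time: 12.1
tcp_pos: [0.4824, -0.0902, 0.058]
tool_rot: [[0.003, -0.844, 0.536], [0.0, -0.536, -0.844], [1.0, 0.003, -0.001]]
wrist_force: [0.1, 0.0, 0.2]
finger_gap: 0.669
gripper_force: 20.0
```

Call:
step_arm --pt "0.015 0 0 0 0 0 0.5" --pt "0.04 0 0 0 0 0 0.5" --pt "0.05 0 0 0 0 0 0.5" --pt "0.05 0 0 0 0 0 0.5" --pt "0.05 0 0 0 0 0 0.5" --pt "0.05 0 0 0 0 0 0.5" --pt "0.02 0 0 0 0 0 0.5" --pt "0 0 0 0 0 0.04 0.5" --pt "0 0 0 0 0 0.04 0.5" --pt "0 0 0 0 0 0.04 0.5" --pt "0 0 0 0 0 0.04 0.5" --pt "0 0 0 0 0 0.04 0.5" --pt "0 0 0 0 0 0.04 0.5"

```text
time: 13.4
tcp_pos: [0.4824, -0.0904, 0.2646]
tool_rot: [[-0.578, -0.615, 0.536], [-0.369, -0.389, -0.844], [0.728, -0.686, -0.002]]
wrist_force: [-0.4, -0.4, -0.4]
finger_gap: 0.663
gripper_force: 20.0
```

Call:
step_arm --pt "0 0 0 0 0 0.04 0.5" --pt "0 0 0 0 0 0.04 0.5" --pt "0 0 0 0 0 0.04 0.5" --pt "0 0 0 0 0 0.04 0.5" --pt "0 0 0 0 0 0.04 0.5" --pt "0 0 0 0 0 0.04 0.5" --pt "0 0 0 0 0 0.04 0.5" --pt "0 0 0 0 0 0.04 0.5" --pt "0 0 0 0 0 0.04 0.5" --pt "0 0 0 0 0 0.04 0.5" --pt "0 0 0 0 0 0.04 0.5" --pt "0 0 0 0 0 0.04 0.5" --pt "0 0 0 0 0 0.04 0.5" --pt "0 0 0 0 0 0.04 0.5" --pt "0 0 0 0 0 0.04 0.5" --pt "0 0 0 0 0 0.04 0.5" --pt "0 0 0 0 0 0.04 0.5" --pt "0 0 0 0 0 0.04 0.5" --pt "0 0 0 0 0 0.04 0.5"

```text
time: 15.3
tcp_pos: [0.4824, -0.0904, 0.2646]
tool_rot: [[0.0, 0.844, 0.536], [0.003, 0.536, -0.844], [-1.0, 0.002, -0.002]]
wrist_force: [0.2, 0.2, -0.7]
finger_gap: 0.664
gripper_force: 20.0
```

```bash
python3 - <<'E'
from k import *
s=ctrl.state(); q=s['qpos'];print(s['time'],q,s['tcp_pos'],s['tool_rot'],s['finger_gap'])
c=np.array([.54,.3137,.0])
for hd in (-20,-10,0,15): 
    R=Rh(hd,1); print(hd,ik(c+.019*R[:,2]+[0,0,.25],R,q0=[.6,.9,2.1,3.8,1.6,1.6]))
R=Rh(0,1)
plan(c+.019*R[:,2]+[0,0,.25],R)
E
```

```text
15.3 [0.17032809 0.85367271 2.25395223 4.31723667 1.55542378 1.54141193] [ 0.4824171  -0.09042524  0.26459612] [[ 4.30457206e-04  8.44183672e-01  5.36053862e-01]
 [ 2.98756200e-03  5.36050434e-01 -8.44180672e-01]
 [-9.99995445e-01  1.96487780e-03 -2.29130429e-03]] 0.6640217235012903
-20 [array([0.76177428, 0.86276452, 1.91368507, 4.2789959 , 1.41161263,
       1.24076866])]
-10 [array([0.70196007, 0.8602067 , 2.0328603 , 4.0333846 , 1.41275194,
       1.3781902 ])]
0 [array([0.61221652, 0.87013321, 2.14024392, 3.75787551, 1.46351487,
       1.49509816])]
15 [array([0.42087799, 0.90145347, 2.26315636, 3.30071272, 1.59352283,
       1.57444307])]
n 10 dist 0.4115764733406805 turn [-57.58457823  -0.0634674   -0.1689115 ]
[0.0021, 0.0375, -0.04, -0.032, -0.0, -0.0001]
[0.0021, 0.0413, -0.036, -0.032, -0.0, -0.0001]
[0.0021, 0.0447, -0.0317, -0.032, -0.0, -0.0001]
[0.0021, 0.0477, -0.0271, -0.032, -0.0, -0.0001]
[0.002, 0.0502, -0.0221, -0.032, -0.0, -0.0001]
[0.002, 0.0521, -0.017, -0.032, -0.0, -0.0001]
[0.002, 0.0536, -0.0117, -0.032, -0.0, -0.0001]
[0.002, 0.0545, -0.0063, -0.032, -0.0, -0.0001]
[0.002, 0.0548, -0.0008, -0.032, -0.0, -0.0001]
[0.002, 0.0546, 0.0048, -0.032, -0.0, -0.0001]
```

Call:
step_arm --pt "0.002 0.0375 -0.04 -0.032 0 0 0.5" --pt "0.002 0.0415 -0.036 -0.032 0 0 0.5" --pt "0.002 0.0445 -0.0315 -0.032 0 0 0.5" --pt "0.002 0.0475 -0.027 -0.032 0 0 0.5" --pt "0.002 0.05 -0.022 -0.032 0 0 0.5" --pt "0.002 0.052 -0.017 -0.032 0 0 0.5" --pt "0.002 0.0535 -0.0115 -0.032 0 0 0.5" --pt "0.002 0.0545 -0.0065 -0.032 0 0 0.5" --pt "0.002 0.055 -0.001 -0.032 0 0 0.5" --pt "0.002 0.0545 0.005 -0.032 0 0 0.5" --pt "0 0 0 0 0 0 0.5"

```text
time: 16.4
tcp_pos: [0.5595, 0.3154, 0.2498]
tool_rot: [[-0.002, -0.005, 1.0], [0.001, 1.0, 0.005], [-1.0, 0.001, -0.002]]
wrist_force: [-0.1, -1.0, -1.0]
finger_gap: 0.664
gripper_force: 20.0
```

```bash
python3 - <<'E'
from k import *
s=ctrl.state(); q=s['qpos'];print(s['time'],q,s['tcp_pos'],s['finger_gap'])
c=np.array([.54,.3137,.0]); R=Rh(0,1)
plan(c+.019*R[:,2]+[0,0,.17],R,3)
E
```

```text
16.4 [0.61208536 0.86926319 2.13864028 3.75314316 1.45957736 1.49519301] [0.55946384 0.31542553 0.24980519] 0.6638060659467027
n 3 dist 0.07982518787655152 turn [ 0.27841311 -0.08839121 -0.05703668]
[0.0355, -0.0008, -0.0002, 0.0005, -0.0002, -0.0001]
[0.0355, -0.0008, -0.0002, 0.0005, -0.0002, -0.0001]
[0.0355, -0.0008, -0.0002, 0.0005, -0.0002, -0.0001]
```

Call:
step_arm --pt "0.0355 -0.0008 0 0.0005 0 0 0.5" --pt "0.0355 -0.0008 0 0.0005 0 0 0.5" --pt "0.0355 -0.0008 0 0.0005 0 0 0.5" --pt "0 0 0 0 0 0 0.5"

```text
time: 16.8
tcp_pos: [0.5587, 0.3103, 0.1653]
tool_rot: [[-0.009, 0.006, 1.0], [-0.004, 1.0, -0.006], [-1.0, -0.004, -0.009]]
wrist_force: [0.4, -0.1, -0.3]
finger_gap: 0.67
gripper_force: 20.0
```

```bash
python3 - <<'E'
from k import *
np.set_printoptions(precision=4,suppress=True)
s=ctrl.state(); q=s['qpos'];p=s['tcp_pos'];R=s['tool_rot'];print(s['time'],q,p,s['finger_gap'])
plan(np.array([.559,.3137,.0545]),Rh(0,1),4)
A=cap('scene');B=cap('top')
# predicted cup outline + stand overlay
g=p-.019*R[:,2]
def dr(V,crop,f):
    K,e,r,im=V; x0,x1,y0,y1=crop
    b=cv2.resize(im[y0:y1,x0:x1],None,fx=f,fy=f,interpolation=cv2.INTER_CUBIC)
    for z in (-.042,.058):
        P=[g+R@[-z,a*.029,c*.029] for a,c in((-1,-1),(-1,1),(1,1),(1,-1))]
        cv2.polylines(b,[np.int32((np.array([proj(K,e,r,x) for x in P])-[x0,y0]+.5)*f)],True,(255,255,0),1)
    return b
a=dr(A,(340,470,60,210),3);b=dr(B,(130,260,130,280),3)
cv2.imwrite('pics/p2.png',np.hstack([a,b]))
E
```

```text
16.8 [0.6095 1.0736 2.1101 3.7573 1.596  1.5915] [0.5587 0.3103 0.1653] 0.6704749852333465
n 4 dist 0.11085319836131265 turn [-0.3465 -0.5278  0.2043]
[0.0369, 0.0013, 0.0004, -0.0005, -0.0007, 0.0003]
[0.0369, 0.0012, 0.0004, -0.0005, -0.0007, 0.0003]
[0.0369, 0.0012, 0.0003, -0.0005, -0.0007, 0.0003]
[0.0369, 0.0012, 0.0002, -0.0005, -0.0007, 0.0003]
```

View pics/p2.png

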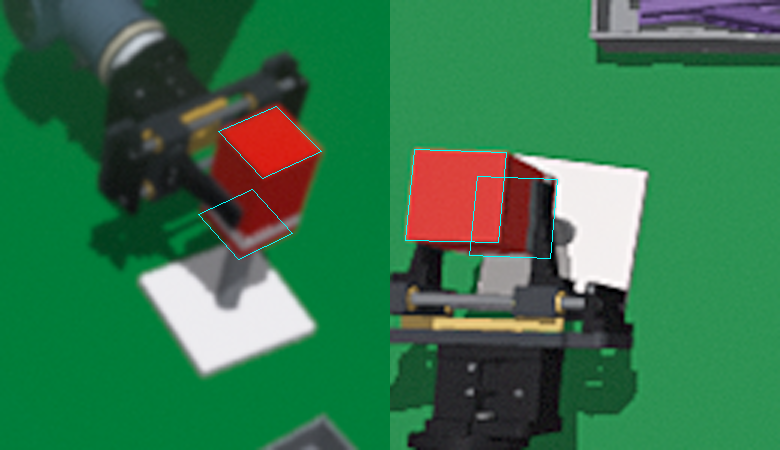

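```bash
python3 - <<'E'
from k import *
K,e,r,im=cap('scene')
s=ctrl.state(); p=s['tcp_pos'];R=s['tool_rot'];g=p-.019*R[:,2]
print(p)
b=cv2.resize(im[85:165,390:455],None,fx=7,fy=7,interpolation=cv2.INTER_NEAREST)
t=cv2.resize(cv2.imread('pics/scene.png')[160:225,255:305],None,fx=7,fy=7,interpolation=cv2.INTER_NEAREST)
b2=np.zeros((560,350,3),np.uint8); b2[:455]=t
cv2.imwrite('pics/p3.png',np.hstack([b,b2[:,:340]]))
for z in (-.042,.058): print([proj(K,e,r,g+R@[-z,a*.029,c*.029]).round(1).tolist() for a,c in((-1,-1),(-1,1),(1,1),(1,-1))])
E
```

```text
[0.55885547 0.31094084 0.17014711]
[[406.3, 129.8], [419.7, 144.9], [437.9, 136.1], [424.3, 121.5]]
[[412.8, 102.1], [427.5, 117.6], [447.2, 108.5], [432.2, 93.4]]
```

View pics/p3.png

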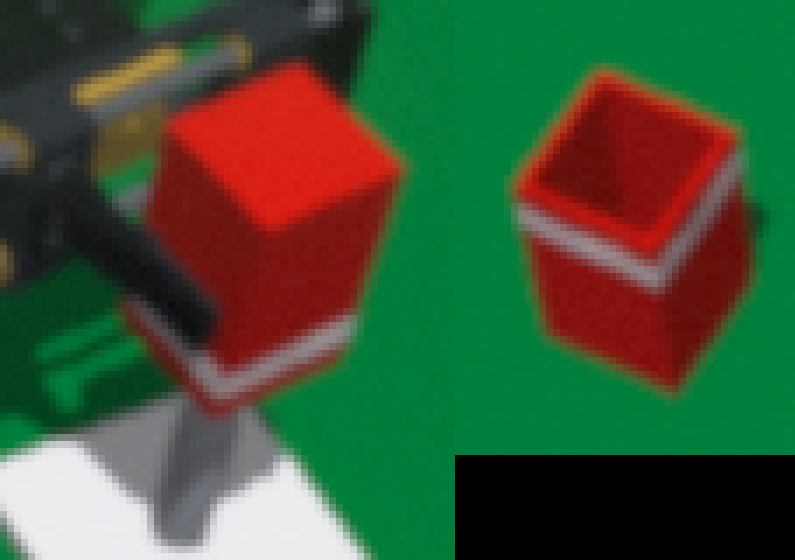

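The cup is mouth-down, and its rim corner at (421,144) matches the prediction to about 1.5 px. I'll lower it over the peg.

Call:
step_arm --pt "0.02 0.002 0 0 0 0 0.5" --pt "0.03 0.001 0 0 0 0 0.5" --pt "0.03 0.0005 0 0 0 0 0.5" --pt "0.03 0 0 0 0 0 0.5" --pt "0.02 0 0 0 0 0 0.5" --pt "0.01 0 0 0 0 0 0.5" --pt "0 0 0 0 0 0 0.5" --pt "0 0 0 0 0 0 0.5"

```text
time: 17.75
tcp_pos: [0.5589, 0.3142, 0.0657]
tool_rot: [[-0.001, 0.004, 1.0], [0.001, 1.0, -0.004], [-1.0, 0.001, -0.001]]
wrist_force: [0.7, -0.7, 0.0]
finger_gap: 0.665
gripper_force: 20.0
```

```bash
python3 - <<'E'
from k import *
s=ctrl.state(); print(s['time'],s['tcp_pos'],s['wrist_force'],s['joint_efforts'])
plan(np.array([.559,.3137,.0545]),Rh(0,1),1)
E
```

```text
17.75 [0.55894869 0.31420156 0.06568693] [ 0.70809293 -0.66595032  0.01573996] [-1.83897454e-02 -4.32883787e+01  6.80118173e+00  3.62487193e-01
  3.73236671e+00 -3.69520322e-02]
n 1 dist 0.01119828116030952 turn [-0.23709699 -0.0840379  -0.03470192]
[0.0149, -0.0007, 0.0001, -0.0013, -0.0005, -0.0002]
```

Call:
step_arm --pt "0.005 0 0 0 0 0 0.5" --pt "0.004 0 0 0 0 0 0.5" --pt "0.002 0 0 0 0 0 0.5" --pt "0.001 0 0 0 0 0 0.5" --pt "0 0 0 0 0 0 0.5" --pt "0 0 0 0 0 0 0.5"

```text
time: 18.35
tcp_pos: [0.5587, 0.3141, 0.055]
tool_rot: [[-0.003, 0.004, 1.0], [-0.0, 1.0, -0.004], [-1.0, -0.0, -0.003]]
wrist_force: [-0.1, 0.9, -0.6]
finger_gap: 0.663
gripper_force: 20.0
```

Call:
step_arm --pt "0.001 0 0 0 0 0 0.5" --pt "0 0 0 0 0 0 0.5" --pt "0 0 0 0 0 0 0.5"

```text
time: 18.65
tcp_pos: [0.5588, 0.3141, 0.0543]
tool_rot: [[-0.003, 0.004, 1.0], [-0.0, 1.0, -0.004], [-1.0, -0.0, -0.003]]
wrist_force: [-0.5, 0.4, -0.9]
finger_gap: 0.665
gripper_force: 20.0
```

Call:
step_arm --pt "0.001 0 0 0 0 0 0.5" --pt "0 0 0 0 0 0 0.5" --pt "0 0 0 0 0 0 0.5"

```text
time: 18.95
tcp_pos: [0.5587, 0.3141, 0.0542]
tool_rot: [[-0.002, 0.004, 1.0], [-0.0, 1.0, -0.004], [-1.0, -0.0, -0.002]]
wrist_force: [-1.9, 0.1, 2.1]
finger_gap: 0.667
gripper_force: 20.0
```

The rim has met the base: force rose about 3 N and z stopped at 54.2 mm, as expected. Now I'll release it and look.

Call:
step_arm --pt "0 0 0 0 0 0 0.72" --pt "0 0 0 0 0 0 0.8" --pt "0 0 0 0 0 0 1" --pt "0 0 0 0 0 0 1" --pt "0 0 0 0 0 0 1" --pt "0 0 0 0 0 0 1"

```text
time: 19.55
tcp_pos: [0.5588, 0.3141, 0.0535]
tool_rot: [[-0.003, 0.004, 1.0], [-0.0, 1.0, -0.004], [-1.0, -0.0, -0.003]]
wrist_force: [-0.1, -0.6, 1.0]
finger_gap: 0.988
gripper_force: 0.0
```

Call:
step_arm --pt "-0.01 0 0 0 0 0 1" --pt "-0.02 0 0 0 0 0 1" --pt "-0.03 0 0 0 0 0 1" --pt "-0.04 0 0 0 0 0 1" --pt "-0.05 0 0 0 0 0 1" --pt "-0.05 0 0 0 0 0 1" --pt "-0.05 0 0 0 0 0 1" --pt "0 0 0 0 0 0 1" --pt "0 0 0 0 0 0 1"

```text
time: 20.45
tcp_pos: [0.5592, 0.314, 0.2427]
tool_rot: [[-0.002, 0.004, 1.0], [0.002, 1.0, -0.004], [-1.0, 0.002, -0.002]]
wrist_force: [-0.3, 0.0, -0.3]
finger_gap: 0.997
gripper_force: 0.0
```

```bash
python3 - <<'E'
from k import *
A=cap('scene');B=cap('top')
f=lambda V,x0,x1,y0,y1:cv2.resize(V[3][y0:y1,x0:x1],None,fx=4,fy=4,interpolation=cv2.INTER_CUBIC)
cv2.imwrite('pics/p4.png',np.hstack([f(A,360,460,90,230),f(B,150,240,140,280)]))
K,e,r,_=A
for z in(.012,.112): print([(proj(K,e,r,[.54+a*.029,.3137+b*.029,z])-[360,90]).round(0).__mul__(4).tolist() for a,b in((-1,-1),(-1,1),(1,1),(1,-1))])
s=ctrl.state();print(s['time'],s['tcp_pos'],s['wrist_force'])
E
```

```text
[[164.0, 268.0], [228.0, 236.0], [280.0, 292.0], [212.0, 324.0]]
[[184.0, 176.0], [256.0, 140.0], [308.0, 200.0], [240.0, 236.0]]
20.55 [0.55930819 0.31401894 0.24031812] [0.4678288  0.36306173 0.61298591]
```

View pics/p4.png

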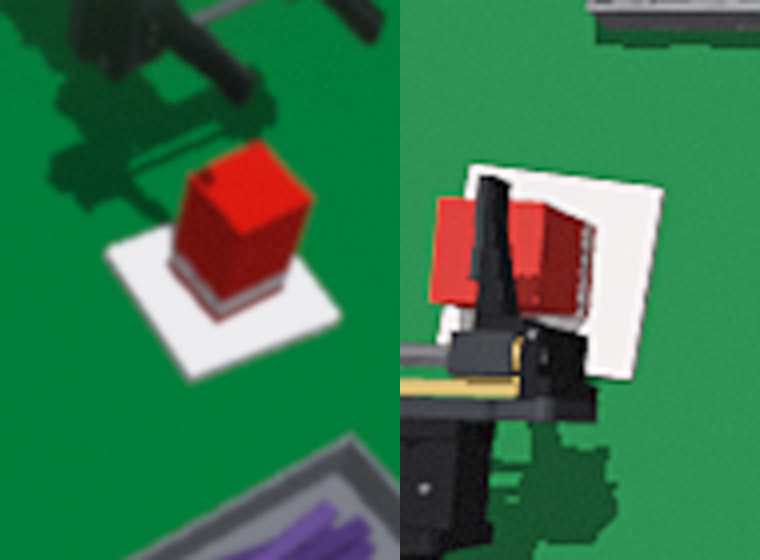

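The cup stands mouth-down and upright in the middle of the white base. Its corners match the prediction: bottom front at (215,322), top right at (312,200). The gripper is clear, so I'm handing in.

```bash
python3 -c "
from cell import ctrl
print(ctrl.close_job())"
```

```text
the job is handed in; nothing more can be done
None
```

The red cup now stands mouth-down over the empty peg, its rim flat on the white base; it was lowered and released, the gripper is clear, and the job was handed in at about 20.6 s with no verdict returned.

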